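# Clamp a spot lens in the self-centring lens holder

### The job

Lay the mid-sized, tallest of the three lenses on the mat, flat side down and dome up, in the middle of the self-centring lens holder, between its three jaws, and let go of it. Then turn the slim knurled ring, the one between the two plain rings of the holder, clockwise seen from above until the jaws have closed and hold the lens snugly: go by feel and stop short of crushing it, and keep the fingers off the plain rings and the jaws. Leave the lens clamped there and the other things on the mat where they are.

Things in the scene. Friction and masses are not known exactly. Their poses are not given: they have to be found in the camera images.
- holder: Self-centring lens holder, screwed to the bench (never moves), a stack of coaxial round parts, axis vertical, yaw varies. Origin on the axis at its underside, 3 mm above the table, on the 3 mm thick rubber mat. Heights above the origin: grey foot, 96 mm diameter, 0 to 12 mm; lower plain ring to 30 mm; slim knurled ring to 41.5 mm; upper plain ring to 51 mm; jaws on top of it to 56 mm.
- fixed_rings: The holder's two plain aluminium rings, which do not turn; origin and axes as the holder. Lower ring 76 mm diameter, 12 to 30 mm above the origin; upper ring 58 mm diameter, 42 to 51 mm, its flat top being the seat for the lens. Over 5 N on them or on the jaws counts as touching.
- drive_ring: Slim dark knurled ring between the plain rings: round, 64 mm diameter, 11 mm high, from 0.5 to 11.5 mm above its origin (on the axis, 30 mm above the holder's origin). Turns about the vertical, 1.5 rad in all; friction up to 0.25 N m holds it where it is left. Clockwise from above closes the jaws, 6 mm per rad. It starts 0 to 0.55 rad closed; its own yaw has no known relation to the jaws.
- jaws: The three jaws as a set, 120 degrees apart on the seat: steel blocks 5 mm deep, 9 mm wide, 5 mm high, smooth plastic faces, inner faces 24 mm from the axis when fully open; the ring alone drives them, all together, and they push the lens to the centre. Origin on the axis on the seat, 51 mm above the holder's origin; it does not move with the jaws; one jaw lies on its +x axis.
- spot_lens: The lens to clamp: white moulded round holder, 34 mm diameter (tolerance 0.5 mm), straight side 15 mm high, clear dome on top to 19 mm; 25 to 55 g. Stands dome up on the mat. Origin at the centre of its flat underside, z up. On the seat its origin is 51 mm above the holder's and its side stands 10 mm above the jaws. It cracks if the jaws press with over 40 N together.
- narrow_lens: Bystander: narrow lens of the same make, 22 mm diameter, 16 mm high, on the mat; origin at the centre of its underside.
- wide_lens: Bystander: wide, flat lens of the same make, 52 mm diameter, 11 mm high, on the mat; origin at the centre of its underside.
- glue: Bystander: white glue bottle, 34 mm diameter, 108 mm high, upright; origin at the centre of its underside.
- heatsink: Bystander: finned aluminium heat sink, 50 x 50 x 21 mm; origin at the centre of its underside.
- solder_reel: Bystander: reel of solder, 56 mm diameter, 36 mm high, standing on its flange; origin at the centre of its underside.
- pliers: Bystander: small pliers with red grips, 125 x 60 x 12 mm, lying flat; origin under the joint.
- screwdriver: Bystander: screwdriver with red handle, 170 mm long, lying flat; origin under its middle.
- star_board: Bystander: LED on a small round aluminium board, 24 mm diameter, 4 mm high, lying flat; origin at the centre of its underside.
- seat (a point): Centre of the seat, on the axis, where the lens goes. The jaws meet the lens 0.5 to 1.25 rad after the ring's start; from there the ring's moment rises steeply, within about 0.1 rad: 0.1 N m above what it showed in free turning (same way of reading) is about 5 N on each jaw. 12 to 35 N of all three jaws together is a snug hold, and friction keeps it.
Not all that is in view belongs to the job. Leave any brown, green or purple look-alike of the spot_lens alone.

How it is judged:
On the way, in this order (a step that is already met when the one before it is completed fails the run):
1. the spot lens stands flat on the holder's seat between the open jaws, let go of (z of spot_lens in the frame of holder between 0.0495 and 0.0525 m and horizontal distance between spot_lens and holder below 0.006 m and angle between spot_lens's own z axis and vertical below 0.06 rad and contact force between the fingers and spot_lens below 0.1 N), for 0.2 s.
2. the jaws have closed on the lens and press on it (contact force between jaws and spot_lens above 9 N), for 0.2 s.
At the end, for the whole second after the job is handed in: The spot lens sits dome up and flat (tilt under 0.06 rad) on the holder's seat (within 1.5 mm in height), centred within 2 mm, with the three jaws pressing on it with more than 9 N in all, everything at rest (contact force between jaws and spot_lens above 9 N and z of spot_lens in the frame of holder between 0.0495 and 0.0525 m and horizontal distance between spot_lens and holder below 0.002 m and angle between spot_lens's own z axis and vertical below 0.06 rad and linear speed of spot_lens below 0.01 m/s and angular speed of drive_ring below 0.05 rad/s); the robot touches nothing.
It fails at once if the jaws press on the lens with more than 40 N in all (its thin wall cracks) (contact force between jaws and spot_lens above 40 N).
It fails at once if the robot presses on the plain fixed rings or a jaw with more than 5 N (contact force between any of the fingers, the arm and fixed_rings above 5 N or contact force between any of the fingers, the arm and jaws above 5 N).
It fails at once if a bystander is moved by more than 15 mm (distance of any of narrow_lens, wide_lens, glue, heatsink, solder_reel, pliers, screwdriver, star_board from where it was at the start of the episode above 0.015 m).
It also fails if it takes over 72 s, if anything falls off the work surface, if the arm or the gripper's body presses on something with over 40 N, if the wrist force passes 120 N, or if a joint passes its speed limit or range.

### The arm

A 7-joint arm with a two-finger parallel gripper is mounted at the origin on the work surface. World frame = base frame: x ahead of the robot, y to its left, z up, the work surface at z = 0. Lengths are in m, angles in rad, forces in N, time in s.
With the tool pointing down it reaches from about 0.425 to 0.95 m from the base axis. Payload 4.7 kg.
Tool frame: the origin (TCP) lies between the finger pads; the fingertips stand 25 mm ahead of it and the grasp point (between the pads) lies 6 mm ahead of it; z points along the fingers, y is the line along which they close (so a half turn about z gives the same grasp; the last joint's range is limited). The gripper opens to 85 mm and grips with 20 to 120 N. Pads are 22 mm wide; open, the fingers measure 114 mm over their backs; the gripper's body (76 mm by 85 mm) begins 54 mm behind the grasp point. The pads swing forward as they close: fully open they stand 13 mm farther back than shut.
Start: joints at [1.146, 0.469, -0.049, 1.532, 0.024, 1.141, -0.082], TCP at [0.26, -0.623, 0.256] pointing down, gripper open.
Joint ranges: [-2.59, 2.59], [-0.33, 1.99], [-1.39, 1.29], [0.1, 2.45], [-1.04, 4.18], [0.21, 1.99], [-2.66, 2.66]. Speed limits (rad/s): [2.57, 2.57, 3.14, 3.14, 3.14, 3.14, 3.14].

### API

Orientations are given as a 3x3 rotation matrix whose columns are the frame's x, y, z axes.
In Python, from rig import * gives the robot as it stands. Calls block until the motion is done:
- movep(position, orientation): joint-space move of the TCP to a pose.
- move_l(position, attitude=None, feed=0.15, until_force=None): straight line of the TCP; attitude=None keeps the orientation; feed is the mean speed in m/s. With until_force (N) it stops when the force on the tool has changed by that much, and returns True; else False.
- move_joints(angles): joint-space move.
- command_gripper(opening, newtons=None): finger opening in m; newtons is the grip in N (None keeps the last); returns when the fingers have stopped.
- sleep(seconds).
- inverse_kinematics(position, orientation): joint angles nearest the present ones, or None.
- sense(): the state.
- camera(name): name is "side" or "top"; returns (picture, depth): 400x640x3 uint8, red, green, blue; 400x640 float32, m along the optical axis (not along the pixel's ray), 0 where there is no reading.
- camera_params(name): a dict with "K" (3x3 intrinsics, pixels), "position" and "rotation" of the camera in the world. Camera axes: x right, y down, z forward; pixel columns grow to the right and rows downward; lengths in m; the calibration is good to about 2 mm. A picture is of the moment at which its call begins. camera_params takes no time and is no camera call.
A pose or a line that the arm cannot do raises Unreachable and nothing moves.
- finish_job(): hands the job in; it is judged then, once.
The state is a dict: "time_s": time; "joint_pos": joint angles; "qd": joint speeds; "joint_efforts": joint torques, N m; "position": TCP position; "tcp_rot": TCP orientation; "wrist_force": force on the tool from outside, world axes, zero at the start; "ft_torque": the same for the moment, N m; "finger_gap": finger opening in m; "gripper_force": force on a finger pad.
Only numpy, scipy, OpenCV 4.12 (cv2) and the standard library are available. Lean on these libraries where they do the work, as an engineer would, in place of code of your own. Each camera call takes 0.05 s, during which the arm holds its last target. There are 200 camera calls.

## Working session

There is one attempt and no reset: what is moved stays moved. The work goes in short steps, each a Python script; the robot and the scene stay as the last script left them, time stands still between calls to the robot, and variables do not carry over. Pictures are saved under pics/ and viewed, at most 10 in all, crops included, and the job is handed in when it is done.

```bash
ls; mkdir -p pics; python3 - <<'E'
from rig import *
import cv2,numpy as np
for n in("side","top"):
    p,d=camera(n); cv2.imwrite(f"pics/{n}0.png",p[...,::-1]); np.save(f"pics/{n}0.npy",d)
    c=camera_params(n); print(n,c)
s=sense(); print(s)
E
```

```text
pics
side {'K': array([[422.61901185,   0.        , 320.59681471],
       [  0.        , 422.61901185, 206.55839499],
       [  0.        ,   0.        ,   1.        ]]), 'position': array([0.38663344, 0.66469814, 0.5924212 ]), 'rotation': array([[-0.96604502, -0.16914442,  0.19531306],
       [-0.25788121,  0.58455898, -0.76927763],
       [ 0.01594702, -0.79352439, -0.60832946]])}
top {'K': array([[439.59916993,   0.        , 317.9432816 ],
       [  0.        , 439.59916993, 205.32845595],
       [  0.        ,   0.        ,   1.        ]]), 'position': array([0.37295136, 0.00197754, 1.22915183]), 'rotation': array([[ 0.02002958, -0.98557518,  0.16804874],
       [-0.99959109, -0.02317135, -0.01675537],
       [ 0.0204076 , -0.16764442, -0.98563628]])}
{'time_s': 0.1, 'joint_pos': array([ 1.14608606,  0.46939116, -0.04857634,  1.53360109,  0.02410524,
        1.14102268, -0.08229498]), 'qd': array([-0.00066425, -0.0016995 , -0.00081817, -0.00181524,  0.00067297,
       -0.00077668,  0.00295372]), 'joint_efforts': array([ 1.20900604e-03, -5.11511958e+01, -4.66130418e-02, -2.38390553e+01,
        1.08576013e-02,  4.34908798e-03,  1.42806641e-05]), 'position': array([ 0.26005942, -0.62235069,  0.25533453]), 'tcp_rot': array([[ 9.22676642e-01,  3.85573864e-01, -7.80413640e-04],
       [ 3.85574646e-01, -9.22675148e-01,  1.66249904e-03],
       [-7.90520916e-05, -1.83485674e-03, -9.99998314e-01]]), 'wrist_force': array([-0.77619453,  0.50644284, -0.33626995]), 'ft_torque': array([-0.03132775, -0.01315072, -0.0082265 ]), 'gripper_force': 0.0, 'finger_gap': 0.0854582397702488}
```

View pics/side0.png

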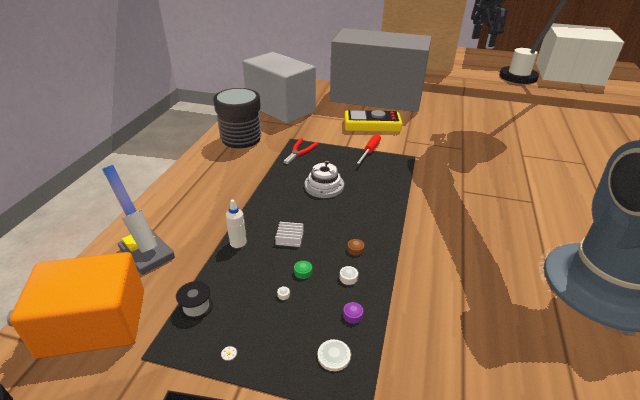

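View pics/top0.png

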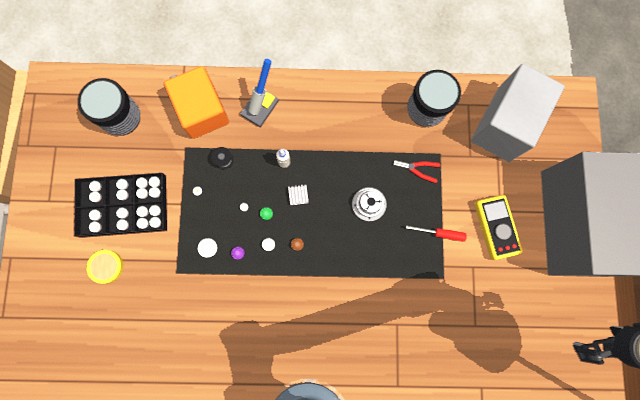

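The side view shows the white spot lens at (349,275) and the holder at (324,180). In the top view they are at (268,244) and (370,203). The narrow lens is at (283,293) in the side view and the wide one at (334,354).

```bash
cat > h.py <<'E'
import numpy as np, cv2
from scipy.optimize import least_squares
from rig import *
def cloud(n,d):
    c=camera_params(n);K=c["K"];v,u=np.mgrid[0:400,0:640]
    P=np.stack([(u-K[0,2])/K[0,0]*d,(v-K[1,2])/K[1,1]*d,d],-1)
    return P@c["rotation"].T+c["position"]
def ray(n,u,v):
    c=camera_params(n);r=c["rotation"]@np.linalg.inv(c["K"])@[u,v,1];return c["position"],r/np.linalg.norm(r)
def tri(a,b):
    (p,r),(q,s)=ray("side",*a),ray("top",*b)
    A=np.stack([r,-s],1);t=np.linalg.lstsq(A,q-p,rcond=None)[0]
    return (p+t[0]*r+q+t[1]*s)/2, np.linalg.norm(p+t[0]*r-q-t[1]*s)
def Rz(yaw): # tool down, tool x at yaw
    c,s=np.cos(yaw),np.sin(yaw);return np.array([[c,s,0],[s,-c,0],[0,0,-1.]])
def proj(n,P):
    c=camera_params(n);q=c["K"]@(c["rotation"].T@(np.asarray(P)-c["position"]));return q[:2]/q[2]
E
python3 - <<'E'
from h import *
for nm,a,b in(("lens",(349,275),(268,244)),("holder",(324,175),(370,203))):
    p,e=tri(a,b);print(nm,p.round(4),e.round(4))
    for n in("side","top"):
        C=cloud(n,np.load(f"pics/{n}0.npy")); d=np.load(f"pics/{n}0.npy")
        m=(np.hypot(C[...,0]-p[0],C[...,1]-p[1])<(.03 if nm=="lens" else .065))&(d>0)
        Q=C[m]; print(n,len(Q),"z hist",np.histogram(Q[:,2],np.arange(-.005,.09,.005))[0])
        for lo,hi in ([(.010,.030)] if nm=="lens" else [(.010,.02),(.028,.037),(.049,.056)]):
            q=Q[(Q[:,2]>lo)&(Q[:,2]<hi)][:,:2]
            if len(q)>5:
                c,r=cv2.minEnclosingCircle(q.astype(np.float32));print("  ",lo,np.round(c,4),round(r,4),"mean",q.mean(0).round(4))
        q=Q[Q[:,2]>.05]
for n in("side","top"):
    im=cv2.imread(f"pics/{n}0.png")
    x=[(349,275),(324,178)] if n=="side" else [(268,244),(370,203)]
    t=[cv2.resize(im[v-30:v+30,u-30:u+30],(390,390),interpolation=cv2.INTER_CUBIC) for u,v in x]
    cv2.imwrite(f"pics/c_{n}.png",np.hstack(t))
E
```

```text
lens [0.4686 0.1172 0.0102] 0.0009
side 594 z hist [  0 274  73  31  99 116   1   0   0   0   0   0   0   0   0   0   0   0]
   0.01 [0.4697 0.1198] 0.0187 mean [0.4685 0.1233]
top 366 z hist [ 30 171  46   6  61  49   3   0   0   0   0   0   0   0   0   0   0   0]
   0.01 [0.4674 0.1179] 0.0166 mean [0.4671 0.1176]
holder [ 0.588  -0.1619  0.0356] 0.0032
side 1487 z hist [  0 334 155  87 205  50  56 116  55  59  71 122 163  14   0   0   0   0]
   0.01 [ 0.589  -0.1572] 0.0487 mean [ 0.5828 -0.134 ]
   0.028 [ 0.5885 -0.1565] 0.0378 mean [ 0.583  -0.1363]
   0.049 [ 0.5885 -0.1591] 0.0304 mean [ 0.588 -0.154]
top 1608 z hist [ 93 483 139 174 121  14  24 103  37  42  46 215 110   5   1   0   0   0]
   0.01 [ 0.5872 -0.1599] 0.0484 mean [ 0.5818 -0.1561]
   0.028 [ 0.587  -0.1604] 0.0382 mean [ 0.5816 -0.1556]
   0.049 [ 0.5865 -0.1613] 0.03 mean [ 0.5867 -0.1602]
```

View pics/c_top.png

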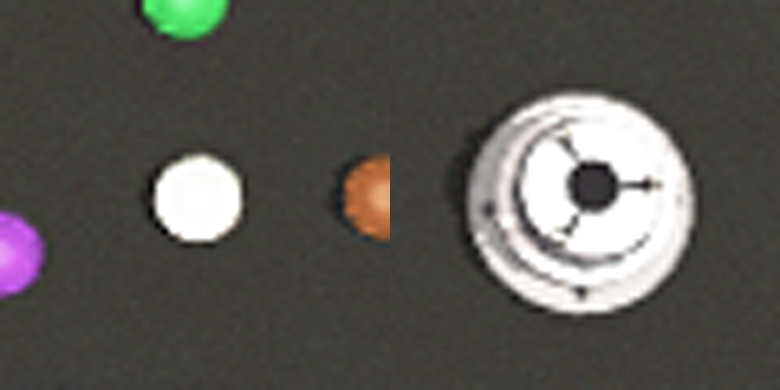

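View pics/c_side.png

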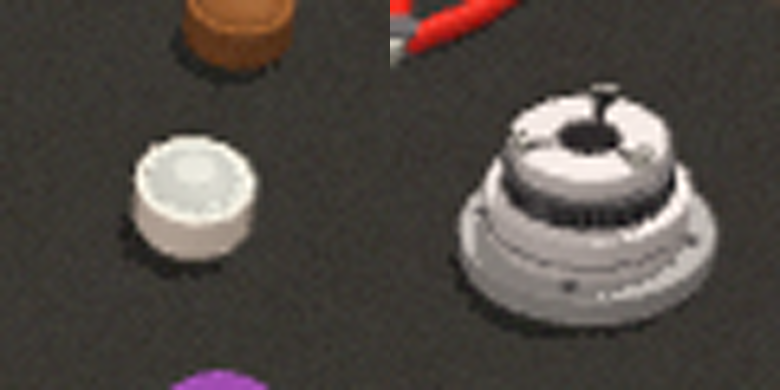

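Both cameras agree. The lens is at about (0.4685, 0.1188), top at about 22 mm. The holder is at about (0.5875, −0.1595), with radii of 48, 38 and 30 mm, all as specified. The crops show three jaws and a bore at top-view pixel (371,202). Next I check IK over yaw, then approach the lens and find the fingertip height by touching the mat.

```bash
python3 - <<'E'
from h import *
for nm,p in(("hold",[.5875,-.1595,.07]),("lens",[.4685,.1188,.05])):
  for y in np.arange(-3,3.2,.5):
    q=inverse_kinematics(p,Rz(y)); print(nm,round(y,2),None if q is None else np.round(q,2))
movep([.4685,.1188,.14],Rz(0.) if 0 else Rz(np.pi/2))
command_gripper(.048,20)
print(sense()["time_s"],sense()["joint_pos"].round(2),sense()["wrist_force"].round(2))
E
```

```text
hold -3.0 [ 0.67  0.68 -0.67  1.82  0.55  0.84  1.44]
hold -2.5 [ 0.96  0.94 -1.19  1.81  0.98  1.12  1.63]
hold -2.0 [ 0.96  0.94 -1.19  1.81  0.98  1.12  2.13]
hold -1.5 [-0.52  0.89  1.1   1.89 -0.96  1.01 -2.05]
hold -1.0 [ 0.15  0.57  0.06  1.85 -0.05  0.71 -2.33]
hold -0.5 [ 0.22  0.57 -0.03  1.85  0.03  0.72 -1.9 ]
hold 0.0 [ 0.33  0.58 -0.18  1.84  0.14  0.73 -1.5 ]
hold 0.5 [ 0.41  0.59 -0.29  1.84  0.23  0.74 -1.08]
hold 1.0 [ 0.47  0.61 -0.38  1.83  0.31  0.76 -0.64]
hold 1.5 [ 0.54  0.62 -0.47  1.83  0.39  0.78 -0.21]
hold 2.0 [ 0.6   0.65 -0.56  1.83  0.46  0.8   0.23]
hold 2.5 [ 0.64  0.66 -0.61  1.82  0.5   0.82  0.7 ]
hold 3.0 [ 0.65  0.67 -0.64  1.82  0.53  0.83  1.18]
lens -3.0 [ 0.22  0.57 -0.71  2.12  0.61  0.66  0.81]
lens -2.5 [ 0.53  0.82 -1.18  2.11  0.99  0.95  0.98]
lens -2.0 [ 0.53  0.82 -1.18  2.11  0.99  0.95  1.48]
lens -1.5 [ 0.53  0.82 -1.18  2.11  0.99  0.95  1.98]
lens -1.0 [-1.02  0.65  0.91  2.19 -0.83  0.7  -2.1 ]
lens -0.5 [-0.75  0.51  0.52  2.18 -0.47  0.57 -1.94]
lens 0.0 [-0.    0.5  -0.41  2.13  0.36  0.58 -2.25]
lens 0.5 [ 0.11  0.52 -0.55  2.13  0.48  0.61 -1.85]
lens 1.0 [ 0.23  0.57 -0.71  2.12  0.61  0.66 -1.47]
lens 1.5 [ 0.19  0.55 -0.66  2.12  0.57  0.64 -0.94]
lens 2.0 [ 0.2   0.56 -0.68  2.12  0.58  0.65 -0.45]
lens 2.5 [ 0.21  0.56 -0.69  2.12  0.59  0.65  0.04]
lens 3.0 [ 0.22  0.57 -0.7   2.12  0.6   0.66  0.54]
3.3083 [ 0.44  0.48 -0.97  2.06  0.53  0.87 -0.84] [-0.36  0.38 -0.4 ]
```

```bash
python3 - <<'E'
from h import *
R=Rz(np.pi/2)
def touch():
    move_l([.4685,.1188,.04],R,feed=.15)
    r=move_l([.4685,.1188,.012],R,feed=.015,until_force=3); s=sense()
    print(r,s["position"].round(4),s["wrist_force"].round(2),round(s["finger_gap"],4),s["time_s"])
    return s["position"][2]
z=touch()
move_l([.4685,.1188,z+.009],R,feed=.1)
command_gripper(.070);z2=touch()
move_l([.4685,.1188,.045],R,feed=.15)
p,d=camera("side");a,b=camera("top")
cv2.imwrite("pics/s1.png",p[200:330,260:440,::-1].repeat(4,0).repeat(4,1))
print(z,z2,sense()["time_s"])
E
```

```text
True [0.4684 0.1188 0.0254] [-0.33 -0.7   4.93] 0.048 5.175
True [0.4686 0.1188 0.0204] [-0.86  0.02  4.59] 0.07 7.2583
0.02537196833425602 0.02036733430250286 7.675
```

View pics/s1.png

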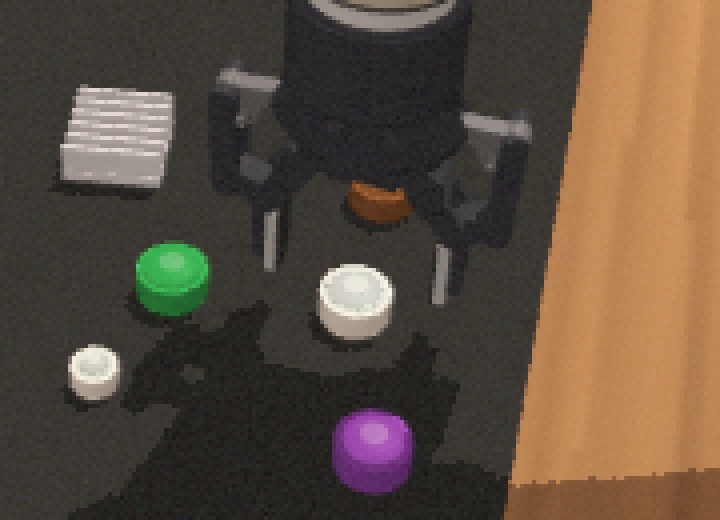

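The tips sit at TCP−22.4 mm at 48 mm opening and −17.4 mm at 70 mm, and the lens is centred between the fingers. Next: grasp with the tips 8 mm above the lens base so they clear the jaws, carry it over and set it down by feel.

```bash
python3 - <<'E'
from h import *
R=Rz(np.pi/2)
command_gripper(.042,20)
move_l([.4685,.1188,.0348],R,feed=.1)
command_gripper(.028,25); s=sense();print("gap",s["finger_gap"],s["gripper_force"],s["wrist_force"].round(2))
move_l([.4685,.1188,.13],R,feed=.15)
print("gap",sense()["finger_gap"],sense()["gripper_force"])
movep([.5875,-.1595,.13],R)
print(sense()["position"].round(4))
move_l([.5875,-.1595,.095],R,feed=.1)
p,d=camera("side");np.save("pics/side2.npy",d)
cv2.imwrite("pics/s2.png",p[130:230,260:400,::-1].repeat(5,0).repeat(5,1))
print(sense()["time_s"])
E
```

```text
gap 0.03315948807995593 24.852777421474457 [-0.68 -0.34 -0.64]
gap 0.03282764922216985 24.88675206899643
[ 0.5873 -0.157   0.1299]
11.0333
```

View pics/s2.png

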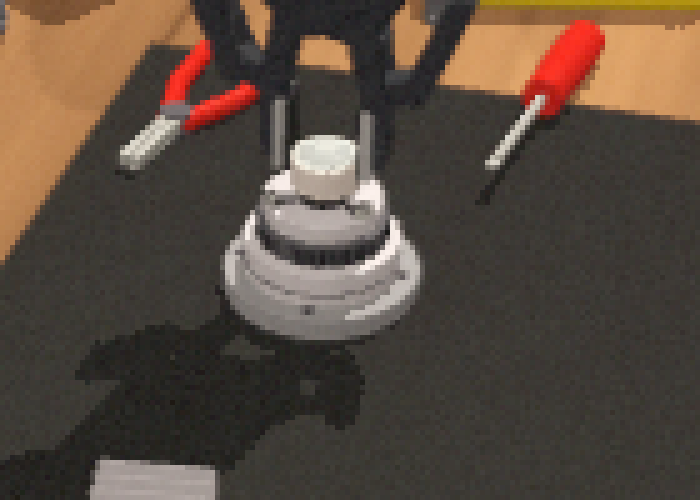

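The lens is held upright, centred over the holder column (crop x≈325 against the holder axis at ≈322, under 1 px), with the tips above the jaws. Lowering it now.

```bash
python3 - <<'E'
from h import *
R=Rz(np.pi/2)
print(sense()["position"].round(4))
r=move_l([.5875,-.1595,.0835],R,feed=.015,until_force=2.5);s=sense()
print(r,s["position"].round(4),s["wrist_force"].round(2))
command_gripper(.045,20)
move_l([.5875,-.1595,.14],R,feed=.12)
movep([.5875,-.1595+.12,.2],R)
out=[]
for n in("side","top"):
    p,d=camera(n);np.save(f"pics/{n}3.npy",d)
    u,v=(324,178) if n=="side" else (370,203)
    out.append(cv2.resize(p[v-30:v+30,u-30:u+30,::-1],(390,390),interpolation=cv2.INTER_CUBIC))
    C=cloud(n,d);Q=C[(np.hypot(C[...,0]-.5875,C[...,1]+.1595)<.06)&(d>0)]
    for lo,hi in((.010,.02),(.028,.037),(.049,.0555),(.062,.08)):
        q=Q[(Q[:,2]>lo)&(Q[:,2]<hi)]
        if len(q)>5:
            c,r=cv2.minEnclosingCircle(q[:,:2].astype(np.float32));print(n,lo,np.round(c,4),round(r,4),len(q),q[:,2].max().round(4))
cv2.imwrite("pics/s3.png",np.hstack(out));print(sense()["time_s"])
E
```

```text
[ 0.5876 -0.1592  0.0948]
True [ 0.5874 -0.1596  0.0859] [-0.68 -0.02  3.95]
side 0.01 [ 0.5879 -0.1571] 0.0486 297 0.0199
side 0.028 [ 0.5884 -0.1561] 0.0382 165 0.037
side 0.049 [ 0.5905 -0.1579] 0.0301 115 0.0555
side 0.062 [ 0.5882 -0.1572] 0.0189 124 0.0757
13.225
```

View pics/s3.png

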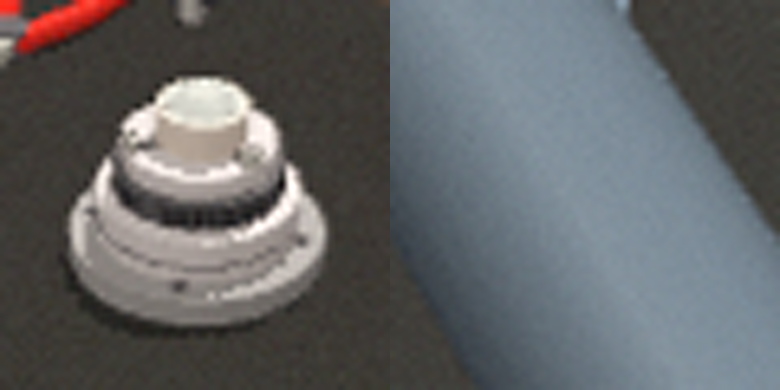

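The lens is seated: contact came at TCP z 0.0859 against 0.0858 predicted. It is upright and concentric, lens (0.588,−0.157) and foot (0.588,−0.157) in the same side view. Now I grip the knurled ring and read the side force to centre the gripper.

```bash
python3 - <<'E'
from h import *
y=2.45;R=Rz(y);c=np.array([.5875,-.1595])
def rep(t):
    sleep(.15);s=sense();f=s["wrist_force"];R=s["tcp_rot"]
    print(t,"gap",round(s["finger_gap"],4),"gf",round(s["gripper_force"],1),"Ftool",(R.T@f).round(2),"M",s["ft_torque"].round(3),s["position"].round(4),round(s["joint_pos"][6],2),round(s["time_s"],2))
movep([*c,.15],R);command_gripper(.08,20)
move_l([*c,.0556],R,feed=.08,until_force=4);rep("down")
command_gripper(.068);rep("68")
command_gripper(.058,20);rep("grip")
yh=R[:2,1]
for k in(.0005,-.0005):
    move_l([*(c+k*yh),.0556],R,feed=.02);rep(k)
E
```

```text
down gap 0.0802 gf 0.0 Ftool [ 0.21 -0.39 -0.92] M [ 0.001  0.005 -0.008] [ 0.5878 -0.1596  0.0561] 0.38 16.03
68 gap 0.0683 gf 0.0 Ftool [ 0.2  -0.15 -0.37] M [-0.036 -0.003 -0.007] [ 0.5875 -0.1595  0.0556] 0.38 16.47
grip gap 0.063 gf 21.9 Ftool [ 1.08  0.19 -3.94] M [ 0.307  0.072 -0.028] [ 0.5878 -0.1592  0.056 ] 0.38 16.83
0.0005 gap 0.0629 gf 22.1 Ftool [ 1.83 -0.73 -5.31] M [0.152 0.222 0.005] [ 0.5878 -0.1591  0.0559] 0.38 17.23
-0.0005 gap 0.0629 gf 22.0 Ftool [-0.02  3.12 -5.06] M [ 0.673 -0.32  -0.014] [ 0.5878 -0.1592  0.056 ] 0.38 17.63
```

Well centred: side force is 0.2 N at about 4 N/mm. Now I firm up the grip and turn clockwise through the guaranteed-free range, recording the free-turning moment.

```bash
cat > turn.py <<'E'
from h import *
c=np.array([.5875,-.1595]);Z=.0562
def step(y):
    movep([*c,Z],Rz(y));sleep(.08)
    v=[]
    for _ in range(4): v.append(sense());sleep(.01)
    s=v[-1];f=np.mean([a["wrist_force"] for a in v],0);m=np.mean([a["ft_torque"][2] for a in v])
    R=s["tcp_rot"];ya=np.arctan2(R[1,0],R[0,0])
    print(f"cmd {y:.3f} yaw {ya:.3f} Mz {m:.3f} F {(R.T@f).round(1)} gap {s['finger_gap']:.4f} gf {s['gripper_force']:.0f} t {s['time_s']:.2f}")
    return m
E
python3 - <<'E'
from turn import *
command_gripper(.056,40);step(2.45)
for y in np.arange(2.41,1.99,-.06): step(y)
E
```

```text
cmd 2.450 yaw 2.450 Mz 0.004 F [ 0.2  2.4 -3.3] gap 0.0622 gf 44 t 18.21
cmd 2.410 yaw 2.410 Mz -0.237 F [ 0.8  4.1 -2.9] gap 0.0625 gf 44 t 18.57
cmd 2.350 yaw 2.351 Mz -0.196 F [ 1.2  4.4 -2.2] gap 0.0617 gf 44 t 18.94
cmd 2.290 yaw 2.291 Mz -0.262 F [ 1.3  4.9 -1.9] gap 0.0618 gf 44 t 19.31
cmd 2.230 yaw 2.231 Mz -0.233 F [ 1.3  5.8 -1.8] gap 0.0620 gf 44 t 19.68
cmd 2.170 yaw 2.171 Mz -0.239 F [ 1.1  5.2 -1.5] gap 0.0621 gf 44 t 20.04
cmd 2.110 yaw 2.111 Mz -0.253 F [ 2.   5.4 -1.3] gap 0.0619 gf 44 t 20.41
cmd 2.050 yaw 2.051 Mz -0.221 F [ 2.2  5.5 -0.4] gap 0.0616 gf 44 t 20.77
cmd 1.990 yaw 1.992 Mz -0.231 F [ 2.7  5.3 -1.1] gap 0.0617 gf 44 t 21.14
```

```bash
python3 - <<'E'
from turn import *
b=[];y=1.99
while y>1.10:
    y-=.015;m=step(y);b.append(m)
    if abs(m+.235)>.07: break
print("n",len(b),"med",np.median(b))
E
```

```text
cmd 1.975 yaw 1.978 Mz 0.001 F [ 2.8  5.3 -0.7] gap 0.0620 gf 44 t 21.51
n 1 med 0.0012538510880055996
```

```bash
python3 - <<'E'
from turn import *
y=1.975
for d in [.01]*6+[.02]*3:
    y-=d;t0=sense()["time_s"];movep([*c,Z],Rz(y));r=[]
    for _ in range(8):
        s=sense();r.append((round(s["ft_torque"][2],3),round(float(np.arctan2(s["tcp_rot"][1,0],s["tcp_rot"][0,0])),4)));sleep(.02)
    print(round(y,3),[a for a,_ in r],[b for _,b in r][::3],round(s["time_s"]-t0,2))
E
```

```text
1.965 [np.float64(0.105), np.float64(0.096), np.float64(0.163), np.float64(0.111), np.float64(0.09), np.float64(0.082), np.float64(0.093), np.float64(0.068)] [1.968, 1.968, 1.968] 0.37
1.955 [np.float64(0.072), np.float64(0.069), np.float64(0.083), np.float64(0.088), np.float64(0.009), np.float64(0.12), np.float64(0.11), np.float64(0.135)] [1.9581, 1.9581, 1.9581] 0.37
1.945 [np.float64(0.075), np.float64(0.157), np.float64(0.124), np.float64(0.098), np.float64(0.041), np.float64(0.094), np.float64(0.108), np.float64(0.142)] [1.9481, 1.9481, 1.9481] 0.37
1.935 [np.float64(0.073), np.float64(0.12), np.float64(0.091), np.float64(0.06), np.float64(0.15), np.float64(0.08), np.float64(0.099), np.float64(0.113)] [1.938, 1.9381, 1.9381] 0.37
1.925 [np.float64(0.04), np.float64(0.061), np.float64(0.101), np.float64(0.148), np.float64(0.052), np.float64(-0.007), np.float64(0.139), np.float64(0.122)] [1.928, 1.9281, 1.9281] 0.37
1.915 [np.float64(0.103), np.float64(0.086), np.float64(0.067), np.float64(0.086), np.float64(0.064), np.float64(0.099), np.float64(0.096), np.float64(0.073)] [1.9181, 1.9181, 1.9181] 0.37
1.895 [np.float64(0.007), np.float64(0.07), np.float64(0.004), np.float64(0.013), np.float64(-0.002), np.float64(0.034), np.float64(0.04), np.float64(-0.019)] [1.8977, 1.8976, 1.8976] 0.37
1.875 [np.float64(0.014), np.float64(-0.037), np.float64(-0.052), np.float64(-0.004), np.float64(-0.004), np.float64(-0.023), np.float64(-0.045), np.float64(0.041)] [1.8776, 1.8776, 1.8777] 0.37
1.855 [np.float64(-0.029), np.float64(0.017), np.float64(-0.013), np.float64(-0.037), np.float64(-0.04), np.float64(-0.032), np.float64(-0.031), np.float64(0.039)] [1.8576, 1.8576, 1.8576] 0.37
```

Settled readings depend on step size: about +0.10 N m with 0.01 rad steps and about −0.02 with 0.02 rad steps. I use 0.02 steps until the moment rises, then 0.01 steps against their own baseline.

```bash
cat >> turn.py <<'E'
def mv(y):
    movep([*c,Z],Rz(y));r=[]
    for _ in range(10): r.append(sense());sleep(.016)
    s=r[-1];m=np.mean([a["ft_torque"][2] for a in r]);F=s["tcp_rot"].T@np.mean([a["wrist_force"] for a in r],0)
    print(f"{y:.3f} M {m:.3f} F {F.round(1)} gap {s['finger_gap']:.4f} t {s['time_s']:.1f}");return m
E
python3 - <<'E'
from turn import *
y=1.855;n=0
while y>1.0:
    y-=.02
    if mv(y)>.035: break
E
```

```text
1.835 M -0.002 F [ 3.5  5.4 -0.7] gap 0.0619 t 25.4
1.815 M 0.004 F [ 3.3  5.6 -0.7] gap 0.0621 t 25.8
1.795 M -0.007 F [ 3.5  5.3 -0.6] gap 0.0619 t 26.2
1.775 M -0.003 F [ 3.5  5.2 -0.5] gap 0.0622 t 26.6
1.755 M -0.015 F [ 3.6  5.2 -0.4] gap 0.0619 t 27.0
1.735 M -0.014 F [ 3.9  5.2 -0.7] gap 0.0623 t 27.4
1.715 M -0.009 F [ 3.7  5.6 -0.4] gap 0.0618 t 27.9
1.695 M -0.002 F [ 3.8  5.3 -0.4] gap 0.0619 t 28.3
1.675 M -0.018 F [ 4.   5.  -0.3] gap 0.0622 t 28.7
1.655 M -0.017 F [ 4.1  5.1 -0.2] gap 0.0615 t 29.1
1.635 M -0.011 F [ 4.6  4.9 -0.1] gap 0.0618 t 29.5
1.615 M 0.009 F [ 4.3  5.1 -0.1] gap 0.0621 t 29.9
1.595 M -0.003 F [4.6 5.3 0. ] gap 0.0618 t 30.4
1.575 M -0.014 F [4.3 5.2 0.1] gap 0.0621 t 30.8
1.555 M 0.001 F [ 5.   5.4 -0. ] gap 0.0619 t 31.2
1.535 M -0.009 F [4.9 5.1 0.2] gap 0.0620 t 31.6
1.515 M 0.009 F [4.9 5.  0.2] gap 0.0622 t 32.0
1.495 M -0.021 F [5.1 4.9 0.6] gap 0.0617 t 32.5
1.475 M -0.004 F [4.9 4.7 0.6] gap 0.0623 t 32.9
1.455 M -0.001 F [5.  4.8 0.6] gap 0.0617 t 33.3
1.435 M 0.003 F [5.3 5.  0.7] gap 0.0617 t 33.7
1.415 M 0.007 F [5.3 5.1 0.4] gap 0.0619 t 34.1
1.395 M 0.023 F [5.4 4.7 0.5] gap 0.0619 t 34.5
1.375 M 0.079 F [5.4 4.9 0.8] gap 0.0617 t 35.0
```

Contact: the moment is about 0.085 above its 0.02-step baseline. I finish with 0.01 rad steps, aiming for about 0.14 to 0.17 above the 0.10 baseline.

```bash
python3 - <<'E'
from turn import *
y=1.375
for _ in range(3):
    y-=.01
    if mv(y)>.225: break
E
```

```text
1.365 M 0.173 F [5.4 4.6 0.7] gap 0.0620 t 35.4
1.355 M 0.205 F [5.6 4.5 0.7] gap 0.0621 t 35.8
1.345 M 0.217 F [5.4 4.8 1. ] gap 0.0624 t 36.2
```

```bash
python3 - <<'E'
from turn import *
mv(1.335)
command_gripper(.08,20)
print(sense()["wrist_force"].round(2),sense()["finger_gap"])
move_l([*c,.16],None,feed=.12)
movep([.45,-.36,.25],Rz(1.335))
for n in("side","top"):
    p,d=camera(n)
    u,v=(324,178) if n=="side" else (370,203)
    im=cv2.resize(p[v-30:v+30,u-30:u+30,::-1],(390,390),interpolation=cv2.INTER_CUBIC)
    out=im if n=="side" else np.hstack([out,im])
    C=cloud(n,d);Q=C[(np.hypot(C[...,0]-.5875,C[...,1]+.1595)<.06)&(d>0)]
    for lo,hi in((.010,.02),(.028,.037),(.062,.08)):
        q=Q[(Q[:,2]>lo)&(Q[:,2]<hi)]
        if len(q)>5:
            cc,r=cv2.minEnclosingCircle(q[:,:2].astype(np.float32));print(n,lo,np.round(cc,4),round(r,4),q[:,2].max().round(4))
cv2.imwrite("pics/s4.png",out);print(sense()["time_s"])
E
```

```text
1.335 M 0.222 F [5.4 4.6 0.9] gap 0.0617 t 36.6
[-0.15 -0.4   0.55] 0.07999488199417008
side 0.01 [ 0.5889 -0.1567] 0.0486 0.02
side 0.028 [ 0.5881 -0.1566] 0.0381 0.037
side 0.062 [ 0.5868 -0.1574] 0.0198 0.0759
top 0.01 [ 0.5937 -0.1595] 0.0543 0.0199
top 0.028 [ 0.5873 -0.1603] 0.0381 0.0369
top 0.062 [ 0.5872 -0.1618] 0.0181 0.0766
39.0917
```

View pics/s4.png

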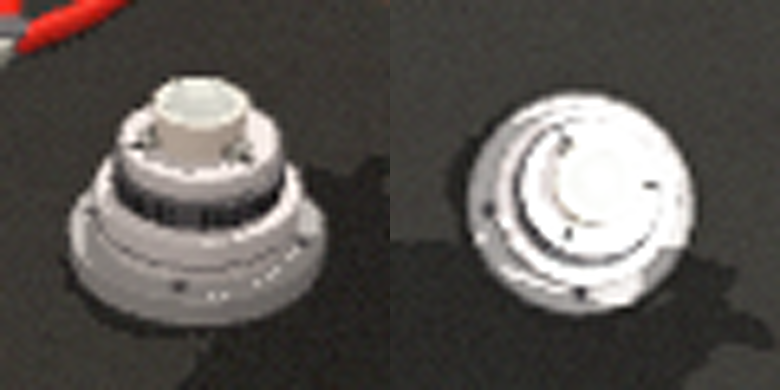

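The lens is upright and central on the seat, with the jaws against it and the robot clear. The moment rose about 0.12 N m, roughly 18 N in all. Handing in.

```bash
python3 -c "
from rig import *
print(finish_job())"
```

```text
the job is handed in; nothing more can be done
None
```

The spot lens is clamped dome up and central in the holder, and I handed the job in at about 39 s. By feel the jaws hold it with about 18 N in all, though the moment levelled off over the last steps. No verdict came back.

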